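# Turn the lazy susan and point out the squat jar

### The arm

A 6-joint arm with a two-finger parallel gripper is mounted at the origin on the work surface. World frame = base frame: x ahead of the robot, y to its left, z up, the work surface at z = 0. Lengths are in m, angles in rad, forces in N, time in s.
With the tool pointing down it reaches from about 0.375 to 0.9 m from the base axis. Payload 3.1 kg.
Tool frame: the origin (TCP) lies between the finger pads; the fingertips stand 25 mm ahead of it and the grasp point (between the pads) lies 6 mm ahead of it; y points along the fingers, x is the direction in which the jaws open and shut, and the axes are right-handed (so a half turn about y gives the same grasp; the last joint's range is limited). The gripper opens to 87 mm and grips with 3 to 60 N. Pads are 19 mm wide; open, the fingers measure 117 mm over their backs; the gripper's body (75 mm by 190 mm) begins 51 mm behind the grasp point.
Start: joints at [1.024, 0.527, 1.433, -0, 1.181, -0.178], TCP at [0.225, 0.583, 0.226] pointing down, gripper open.
Joint ranges: [-3.08, 3.08], [-0.75, 2.2], [0.22, 2.44], [-1.43, 4.57], [0, 2.65], [-2.85, 2.85]. Speed limits (rad/s): [2.79, 2.79, 3.14, 3.14, 3.14, 3.14].

### API

Orientations are given as a unit quaternion [x, y, z, w].
In Python, from rig import robot gives the robot as it stands.
- The arm moves only by the tool carry_out, never from a script. Its argument "moves" is a list of rows, each a list of 7 numbers: the opening, from 0 (shut) to 1 (fully open), then the shift along the tool's x, y, z in cm, then the turn, a rotation vector about the tool's x, y, z in rad. In form: [[grip, x, y, z, rx, ry, rz], ...]. A call has 1 to 20 rows; each row is the pose to reach, as a shift and turn from the pose commanded when the call began, along the tool's axes at that moment; what a row does not reach only later rows make up. A row lasts 1/10 s, in which the tool goes at most 50 mm and 8.59 degrees, less where a joint would pass 70% of its speed; a pose out of reach is approached as far as the arm can. A call with a gripper value outside its range is refused whole. The fingers move at their own pace and stop on an object; "force" is the grip in N (left out, the last holds). Time passes only in rows, so rows that repeat a pose let the fingers close. It gives the time, the measured TCP pose, the force and the opening at its end, in the units of the state.
- robot.get_obs(): the state, without advancing time (a new reading comes with each control period).
- robot.camera(name): name is "side" or "top"; returns the picture (420x560x3 uint8, red, green, blue); there is no depth.
- robot.camera_params(name): a dict with "fx", "fy", "cx", "cy" (pixels), "k1" (the pictures are not rectified: a ray, as slopes to the right and down, at radius r is drawn at 1 + k1 r^2 times it, then the intrinsics apply), "extrinsics" (4x4, takes a point from camera to world coordinates). Camera axes: x right, y down, z forward; pixel columns grow to the right and rows downward; lengths in m; the calibration is good to about 2 mm. A picture is of the moment at which its call begins. camera_params takes no time and is no camera call.
- robot.hand_in(): hands the job in, once; it reports no verdict.
The state is a dict: "time": time; "q": joint angles; "joint_velocities": joint speeds; "joint_torque": joint torques, N m; "position": TCP position; "tool_rot": TCP orientation; "ft_force": force on the tool from outside, world axes, zero at the start; "moment": the same for the moment, N m; "grip_width": finger opening in m.
Only numpy, scipy, OpenCV 4.12 (cv2) and the standard library are available. Lean on these libraries where they do the work, as an engineer would, in place of code of your own. Each camera call takes 0.05 s, during which the arm holds its last target.

### The job

Show a guest which jar is meant: with the fingertips, gently push the finger post of the lazy susan so that the platter turns until the squat jar (the widest and lowest of the three) stands in line with the wooden tongue that sticks out from under the platter, and take the fingers off the post. Then point down at that jar: hold the fingertips directly above the knob of its lid, 1 to 4 cm over it, without touching it, for at least two seconds. Touch no jar, pinch or lift nothing, and leave all the other things where they are.

Things in the scene. Friction and masses are not known exactly. Their poses are not given: they have to be found in the camera images.
- susan_foot: Fixed wooden foot of the lazy susan, standing on the shelf; origin on the turning axis at shelf height, z up. It carries a flat tongue, 30 mm wide and 8 mm high, that runs along the foot's own -x axis and sticks out from under the platter, to 215 mm from the axis; it points roughly to the robot. A jar is in line with the tongue when it stands on the foot's -x side with its y in the foot's frame near 0 (to 13 mm).
- susan_platter: Round bamboo platter, diameter 310 mm, 16 mm thick, its top 30 mm above the shelf; origin on the turning axis at its underside, 14 mm above the shelf, z up. It turns about the vertical axis both ways, more than half a turn, with a light drag (1 to 4 N at the post, more when turned faster), and stays where it is left. Jars and cup stand on it and turn with it.
- post_top (a point): Centre of the top of the finger post, an upright bamboo pin of 16 mm diameter fixed on the platter 135 mm from the axis; it rises 75 mm above the platter (its top is 105 mm above the shelf). It stands half-way between two of the jars' places, one of them the squat jar's, 60 degrees from each. Turning the squat jar to the tongue by the shorter way keeps the post on the robot's side and needs 0.4 to 1.7 rad, in either direction.
- jar_squat: The squat jar: closed white ceramic jar, loose, 86 mm diameter, 61 mm high with its knob; origin at the centre of its underside. It stands about 85 mm from the platter's axis.
- squat_knob (a point): Centre of the top of the knob (20 mm diameter) on the lid of the squat jar, 61 mm above the jar's underside, so 91 mm above the shelf.
- jar_round: Round-bellied white ceramic jar, loose, 74 mm diameter, 73 mm high; origin at the centre of its underside, about 85 mm from the platter's axis.
- jar_tall: Tall slim white ceramic jar, loose, 58 mm diameter, 85 mm high; origin at the centre of its underside, about 85 mm from the platter's axis.
- pick_cup: Small open ceramic cup for picks, 38 mm diameter, 45 mm high, standing at the middle of the platter; origin at its underside. Turns with the platter; not to be touched.
- cloche: Bystander: small glass cloche on a wooden disc, 116 mm diameter, 130 mm high, behind the platter; origin at its underside.
- whisk: Bystander: flat steel whisk lying beside the platter (on the robot's left), 230 mm long, 52 mm wide, 16 mm high; origin under its middle, x towards the loops.
- brush: Bystander: brush with hard handle and silicone head lying beside the platter (on the robot's right), 200 mm long, 36 mm wide, 12 mm high; origin under its middle, x towards the head.
- mill: Bystander: wooden pepper mill, 54 mm diameter, 142 mm high, behind the platter; origin at its underside.
- salt_bowl: Bystander: small ceramic bowl, 76 mm diameter, 35 mm high, in front of the platter and right of the tongue; origin at its underside.
- timer: Bystander: steel dome-shaped kitchen timer, 56 mm diameter, 45 mm high, in front of the platter and left of the tongue; origin at its underside.
Things that resemble listed ones, but are neither listed nor needed, are in the scene too. What is shaped like the jar_squat but green or purple is not meant.

How it is judged:
By the outcome, as a careful person would: the job done as asked, in the order asked, and still so for the second after the job is handed in, with the robot touching nothing.
It also fails if it takes over 51 s, if anything falls off the work surface, if the arm or the gripper's body presses on something with over 40 N, if the wrist force passes 120 N, or if a joint passes its speed limit or range.

## Working session

There is one attempt and no reset: what is moved stays moved. The work goes in short steps, Python scripts to look and compute and a tool call to move; the robot and the scene stay as the last step left them, time stands still between calls to the robot, and variables do not carry over. Pictures are saved under pics/ and viewed, and the job is handed in when it is done.

Besides the shell and the picture viewer there is one more tool, called as a command line: name --pt "numbers of a row" for each row, then --argument value for the rest. carry_out: Moves the arm, as the interface text tells. Its arguments: {"type":"object","properties":{"moves":{"type":"array"},"force":{"type":"number"}},"required":["moves"]}

```bash
mkdir -p pics; ls; python3 - <<'E'
from rig import robot
import cv2
o=robot.get_obs(); print(o)
for n in("side","top"):
    p=robot.camera_params(n); print(n,p)
    cv2.imwrite(f"pics/{n}0.png",robot.camera(n)[:,:,::-1])
E
```

```text
pics
{'time': 0.0, 'q': array([ 1.02351158e+00,  5.28476871e-01,  1.43391271e+00,  9.56275269e-06,
        1.18138621e+00, -1.78506332e-01]), 'joint_velocities': array([-6.48197434e-04, -3.58476271e-04,  1.72784066e-03,  1.90917495e-04,
       -2.01320634e-03, -8.40660090e-05]), 'joint_torque': array([ 9.42645529e-04, -4.40051830e+01, -1.76589489e+01,  6.33584079e-02,
        5.84103190e-02, -1.54108111e-04]), 'position': array([0.22488546, 0.5823572 , 0.22476174]), 'tool_rot': array([ 0.5835113 ,  0.39914458, -0.40055511, -0.58288401]), 'ft_force': array([-0.06463603,  0.20304025, -0.74372702]), 'moment': array([-0.0202861 , -0.04121625, -0.00553483]), 'grip_width': 0.0870324308497159}
side {'fx': 388.1868843000451, 'fy': 388.1868843000451, 'cx': 273.87969282849645, 'cy': 212.95437001995649, 'k1': -0.02415978962951659, 'extrinsics': array([[ 0.97357714, -0.12729172,  0.18959   ,  0.31825398],
       [-0.22752041, -0.46964174,  0.8530364 , -0.80069623],
       [-0.0195451 , -0.87363233, -0.48619393,  0.57720921],
       [ 0.        ,  0.        ,  0.        ,  1.        ]])}
top {'fx': 392.60187603549315, 'fy': 392.60187603549315, 'cx': 280.1581724679038, 'cy': 218.46247236871852, 'k1': 0.00692585622757939, 'extrinsics': array([[ 0.01790416, -0.98133794,  0.19145572,  0.34121397],
       [-0.99982069, -0.01875363, -0.00262567,  0.07770936],
       [ 0.00616716, -0.19137438, -0.98149774,  1.03274889],
       [ 0.        ,  0.        ,  0.        ,  1.        ]])}
```

View pics/top0.png

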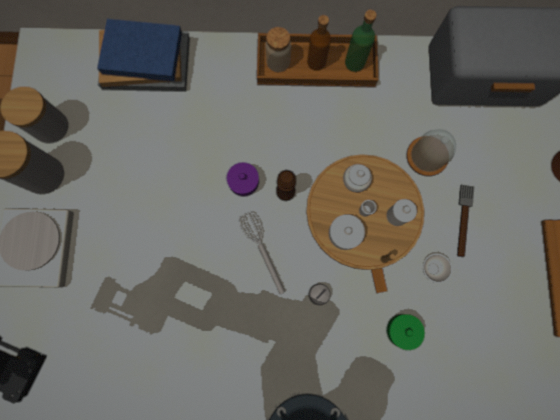

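View pics/side0.png

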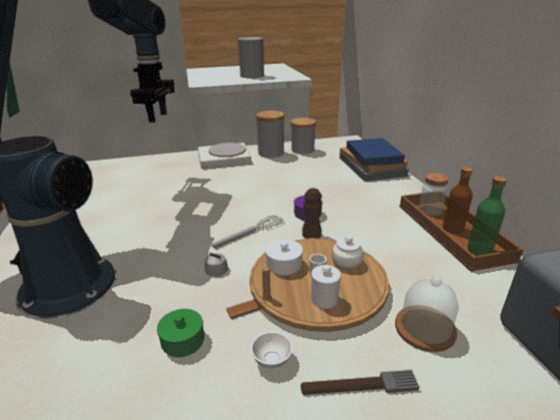

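```bash
python3 - <<'E'
import cv2
t=cv2.imread("pics/top0.png");s=cv2.imread("pics/side0.png")
cv2.imwrite("pics/topz.png",cv2.resize(t[145:305,295:460],None,fx=3.7,fy=3.7,interpolation=cv2.INTER_CUBIC))
cv2.imwrite("pics/sidez.png",cv2.resize(s[220:335,220:400],None,fx=4.4,fy=4.4,interpolation=cv2.INTER_CUBIC))
E
```

```text
(no output)
```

View pics/topz.png

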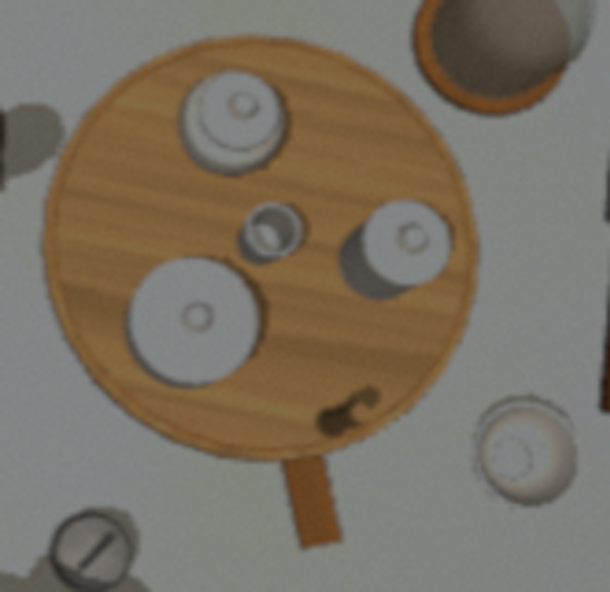

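View pics/sidez.png

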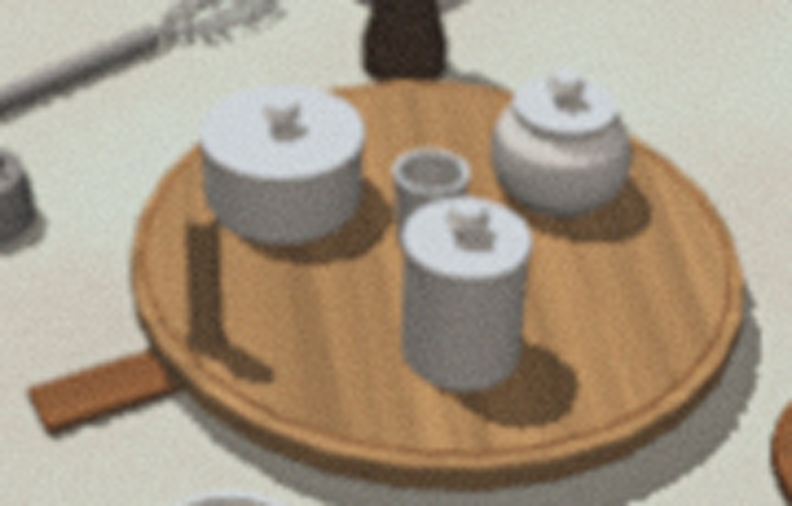

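```bash
cat > h.py <<'E'
import numpy as np,cv2
from rig import robot
def ray(n,uv):
    p=robot.camera_params(n)
    K=np.array([[p['fx'],0,p['cx']],[0,p['fy'],p['cy']],[0,0,1.]])
    q=cv2.undistortPoints(np.array(uv,float).reshape(-1,1,2),K,np.array([p['k1'],0,0,0.])).reshape(-1,2)
    E=p['extrinsics']
    d=np.c_[q,np.ones(len(q))]@E[:3,:3].T
    return E[:3,3],d
def onz(n,uv,z):
    c,d=ray(n,uv); return c+d*((z-c[2])/d[:,2])[:,None]
def two(a,b):
    ca,da=ray('top',a);cb,db=ray('side',b);da=da[0];db=db[0]
    A=np.c_[da,-db];s,_,_,_=np.linalg.lstsq(A,cb-ca,rcond=None)
    pa=ca+s[0]*da;pb=cb+s[1]*db
    return (pa+pb)/2,np.linalg.norm(pa-pb)
def proj(n,P):
    p=robot.camera_params(n);E=np.linalg.inv(p['extrinsics'])
    K=np.array([[p['fx'],0,p['cx']],[0,p['fy'],p['cy']],[0,0,1.]])
    return cv2.projectPoints(np.array(P,float).reshape(-1,1,3),cv2.Rodrigues(E[:3,:3])[0],E[:3,3],K,np.array([p['k1'],0,0,0.]))[0].reshape(-1,2)
E
cat > m.py <<'E'
from h import *
import sys
t=cv2.imread(sys.argv[1])
hsv=cv2.cvtColor(t,cv2.COLOR_BGR2HSV)
# platter: saturated wood; hull
m=((hsv[...,0]>8)&(hsv[...,0]<22)&(hsv[...,1]>75)&(hsv[...,2]>40)).astype(np.uint8)*255
m[:, :295]=0;m[:,460:]=0;m[:145]=0;m[305:]=0
print('hue tongue/platter',hsv[278,379],hsv[200,330])
m2=cv2.morphologyEx(m,cv2.MORPH_CLOSE,np.ones((3,3)))
m2=cv2.morphologyEx(m2,cv2.MORPH_OPEN,cv2.getStructuringElement(2,(15,15)))
cs,_=cv2.findContours(m,0,cv2.CHAIN_APPROX_NONE)
c=max(cs,key=cv2.contourArea)
P=onz('top',c.reshape(-1,2),0.030)[:,:2]
# robust circle fit
from scipy.optimize import least_squares
r=least_squares(lambda x:np.hypot(*(P-x[:2]).T)-x[2],[P[:,0].mean(),P[:,1].mean(),.155],loss='cauchy',f_scale=.002)
C=r.x;print('platter c,r',C)
T=onz('top',c.reshape(-1,2),0.008)[:,:2]
d=np.hypot(*(T-C[:2]).T)
# tongue pixels
ys,xs=np.nonzero(m);Q=onz('top',np.c_[xs,ys],0.008)[:,:2];dq=Q-C[:2];rr=np.hypot(*dq.T)
k=(rr>.168)&(rr<.225)&(dq[:,0]<-.1);print('tongue px',k.sum(),'mean',Q[k].mean(0),'rmax',rr[k].max())
dm=dq[k].mean(0);print('tongue ang(deg)',np.degrees(np.arctan2(dm[1],dm[0])))
v=cv2.fitLine(Q[k].astype(np.float32),cv2.DIST_L2,0,.01,.01).ravel();print('line',v, np.degrees(np.arctan2(-v[1]*np.sign(v[0]),-abs(v[0]))))
# white tops
w=((hsv[...,1]<45)&(hsv[...,2]>95)).astype(np.uint8)
for y0 in [0]:
    ys,xs=np.nonzero(w);Q=onz('top',np.c_[xs,ys],0.03)[:,:2];k=np.hypot(*(Q-C[:2]).T)<.15
    w2=np.zeros_like(w);w2[ys[k],xs[k]]=255
cs,_=cv2.findContours(w2,0,cv2.CHAIN_APPROX_NONE)
for c in cs:
    if cv2.contourArea(c)>80:
        e=cv2.fitEllipse(c);print(cv2.contourArea(c),e)
        for z in(.08,):
            q=onz('top',[e[0]],z)[0];d=q[:2]-C[:2];print(q,np.hypot(*d),np.degrees(np.arctan2(d[1],d[0])))
E
python3 m.py pics/top0.png
python3 - <<'E'
from h import *
kt=[295+198/3.7-.4,145+317/3.7-.4]; ks=[220+282/4.4-.4,220+108/4.4-.4]
print('knob',two(kt,ks), onz('top',[kt],.091))
for z,p in((.105,[266.2,271.]),(.03,[266.5,299])): print('post side',onz('side',[p],z))
P=onz('side',[[266.2,271.]],.105)[0];B=onz('side',[[266.5,299]],.03)[0]
print(proj('top',[P,B,[B[0],B[1],.105]]))
E
```

```text
hue tongue/platter [ 15 173 103] [ 16 135 119]
platter c,r [ 0.56331209 -0.14610774  0.15216646]
tongue px 197 mean [ 0.37680957 -0.18420513] rmax 0.2132514260786014
tongue ang(deg) -168.45486473612698
line [ 0.9761448   0.21712056  0.37680957 -0.18420513] -167.46002
892.0 ((346.8750305175781, 231.26426696777344), (33.30305480957031, 34.164554595947266), 100.61324310302734)
[ 0.49812936 -0.08944266  0.08      ] 0.08636967298224524 138.99870005650098
149.0 ((368.284423828125, 206.7513427734375), (13.553736686706543, 14.236315727233887), 98.94686126708984)
[ 0.56095437 -0.14367188  0.08      ] 0.0033900245667223966 134.06617793976758
400.5 ((404.3473815917969, 210.15313720703125), (22.10525894165039, 23.144079208374023), 103.48365020751953)
[ 0.5540032  -0.23314355  0.08      ] 0.08753221106497305 -96.10484284534252
519.0 ((357.23974609375, 177.0607147216797), (25.227083206176758, 26.2840576171875), 89.34855651855469)
[ 0.63734608 -0.11766181  0.08      ] 0.07931079377441093 21.018174188031807
knob (array([ 0.49813849, -0.09077555,  0.08894717]), np.float64(0.0020166441558242374)) [[ 0.49880983 -0.09056187  0.091     ]]
post side [[ 0.43412021 -0.19769404  0.105     ]]
post side [[ 0.43322605 -0.19436501  0.03      ]]
[[394.87349699 257.16934395]
 [384.97003087 260.27449676]
 [393.47980077 257.52103363]]
```

```bash
cat > plan.py <<'E'
from h import *
from scipy.spatial.transform import Rotation as R
C=np.array([.5633,-.1461])
def rows(wps,pos0,R0,grip=0):
    # wps: list of (xyz TCP, R) -> rows
    out=[]
    for p,Rt in wps:
        d=R0.inv().apply(np.array(p)-pos0)*100
        r=(R0.inv()*Rt).as_rotvec()
        out.append([grip]+[round(float(v),1) for v in d]+[round(float(v),2) for v in r])
    return out
def down(yaw): # tool y down, tool x at world yaw
    x=np.array([np.cos(yaw),np.sin(yaw),0]);y=np.array([0,0,-1.]);z=np.cross(x,y)
    return R.from_matrix(np.c_[x,y,z])
def show(rs): print('['+',\n'.join(str(r) for r in rs)+']')
E
python3 - <<'E'
from plan import *
o=robot.get_obs();M=R.from_quat(o['tool_rot']).as_matrix();print(M.round(3))
print('yaw x',np.degrees(np.arctan2(M[1,0],M[0,0])),'q',o['q'])
print('cloche',onz('top',[[427,157]],.01),'mill top',onz('top',[[287,175]],.142),'timer',onz('top',[[319,293]],.04),'salt',onz('top',[[437,266]],.03))
E
```

```text
[[ 0.361 -0.001 -0.933]
 [ 0.933 -0.002  0.361]
 [-0.002 -1.     0.   ]]
yaw x 68.86863351733439 q [ 1.02345572e+00  5.28381411e-01  1.43379699e+00 -2.40818230e-05
  1.18142071e+00 -1.78519194e-01]
cloche [[ 0.72003117 -0.32440516  0.01      ]] mill top [[0.61988054 0.06103738 0.142     ]] timer [[ 0.3480197  -0.02483431  0.04      ]] salt [[ 0.4211782 -0.3263544  0.03     ]]
```

```bash
python3 - <<'E'
from plan import *
o=robot.get_obs();R0=R.from_quat(o['tool_rot']);p0=o['position']
f=np.radians(200.5);u=np.array([np.cos(f),np.sin(f)]);t=np.array([-u[1],u[0]])
S=C+.135*u-.040*t;print('start',S, 'jar clearance',np.hypot(*(S-np.array([.4985,-.090])))-.043)
A=np.array([.225,.583]);th=np.linspace(np.arctan2(.583,.225),np.arctan2(S[1],S[0]),19)
rr=np.linspace(np.hypot(*A),np.hypot(*S),19)
w=[]
for i in range(1,19):
    w.append(([rr[i]*np.cos(th[i]),rr[i]*np.sin(th[i]),.2247-.03*i/18],down(np.radians(68.9+(20.5-68.9)*i/18))))
w+= [w[-1]]*2
show(rows(w,p0,R0))
E
```

```text
start [ 0.42284096 -0.15591111] jar clearance 0.057342238020941586
[[0, -1.1, 0.2, -5.3, -0.0, 0.05, -0.0],
[0, -2.8, 0.4, -10.4, -0.0, 0.09, -0.0],
[0, -4.8, 0.5, -15.3, -0.0, 0.14, -0.0],
[0, -7.3, 0.7, -19.9, -0.0, 0.19, -0.0],
[0, -10.1, 0.9, -24.1, -0.0, 0.23, -0.0],
[0, -13.2, 1.0, -28.1, -0.0, 0.28, -0.0],
[0, -16.6, 1.2, -31.7, -0.0, 0.33, -0.0],
[0, -20.2, 1.4, -34.9, 0.0, 0.37, -0.0],
[0, -24.1, 1.6, -37.7, 0.0, 0.42, -0.0],
[0, -28.1, 1.7, -40.2, 0.0, 0.47, -0.0],
[0, -32.3, 1.9, -42.2, 0.0, 0.52, -0.0],
[0, -36.5, 2.1, -43.8, 0.0, 0.56, -0.0],
[0, -40.8, 2.2, -45.0, 0.0, 0.61, -0.0],
[0, -45.1, 2.4, -45.8, 0.0, 0.66, -0.0],
[0, -49.4, 2.6, -46.2, 0.0, 0.7, -0.0],
[0, -53.6, 2.8, -46.2, 0.0, 0.75, -0.0],
[0, -57.7, 2.9, -45.8, 0.0, 0.8, -0.0],
[0, -61.7, 3.1, -45.1, 0.0, 0.84, -0.0],
[0, -61.7, 3.1, -45.1, 0.0, 0.84, -0.0],
[0, -61.7, 3.1, -45.1, 0.0, 0.84, -0.0]]
```

carry_out --pt "0 -1 0.2 -4.5 0 0.05 0" --pt "0 -2.4 0.4 -9 0 0.09 0" --pt "0 -4.2 0.5 -13.5 0 0.14 0" --pt "0 -6.6 0.7 -18 0 0.19 0" --pt "0 -9.2 0.9 -22.2 0 0.23 0" --pt "0 -12.2 1 -26.4 0 0.28 0" --pt "0 -15.5 1.2 -30.5 0 0.33 0" --pt "0 -19.2 1.4 -34 0 0.37 0" --pt "0 -23.2 1.6 -37 0 0.42 0" --pt "0 -27.5 1.7 -39.8 0 0.47 0" --pt "0 -32 1.9 -42 0 0.52 0" --pt "0 -36.5 2.1 -43.8 0 0.56 0" --pt "0 -40.8 2.2 -45 0 0.61 0" --pt "0 -45.1 2.4 -45.8 0 0.66 0" --pt "0 -49.4 2.6 -46.2 0 0.7 0" --pt "0 -53.6 2.8 -46.2 0 0.75 0" --pt "0 -57.7 2.9 -45.8 0 0.8 0" --pt "0 -61.7 3.1 -45.1 0 0.84 0" --pt "0 -61.7 3.1 -45.1 0 0.84 0" --pt "0 -61.7 3.1 -45.1 0 0.84 0"

```text
time: 2.1
position: [0.4231, -0.1556, 0.1946]
tool_rot: [-0.695, -0.126, 0.126, 0.696]
ft_force: [0.3, 0.4, -0.2]
grip_width: 0.0007
```

carry_out --pt "0 0 2 0 0 0 0" --pt "0 0 4 0 0 0 0" --pt "0 0 5 0 0 0 0" --pt "0 0 5 0 0 0 0"

```text
time: 2.5
position: [0.4231, -0.1535, 0.1436]
tool_rot: [-0.695, -0.127, 0.129, 0.696]
ft_force: [0.5, 0.0, -0.2]
grip_width: 0.0007
```

```bash
python3 - <<'E'
from h import *
s=robot.camera('side')[:,:,::-1];cv2.imwrite('pics/s1.png',cv2.resize(s[150:335,180:400],None,fx=3.2,fy=3.2,interpolation=cv2.INTER_CUBIC))
s=robot.camera('top')[:,:,::-1];cv2.imwrite('pics/t1.png',cv2.resize(s[145:345,280:460],None,fx=3,fy=3,interpolation=cv2.INTER_CUBIC))
E
```

```text
(no output)
```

View pics/s1.png

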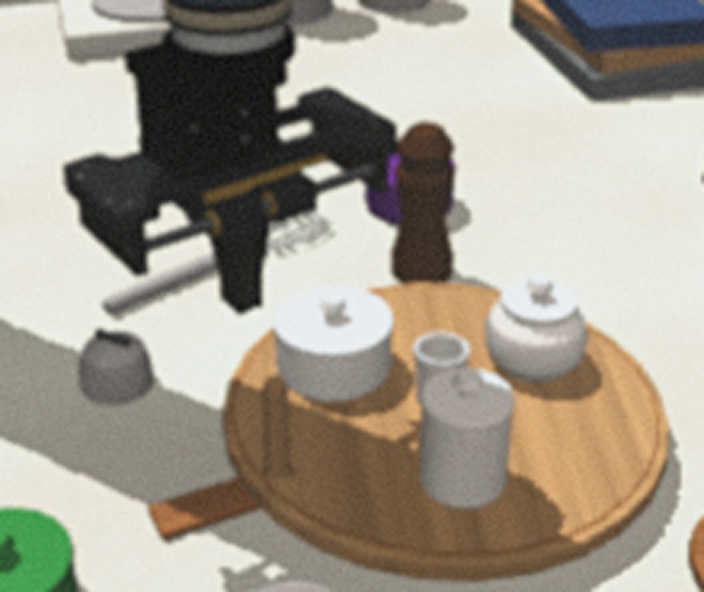

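View pics/t1.png

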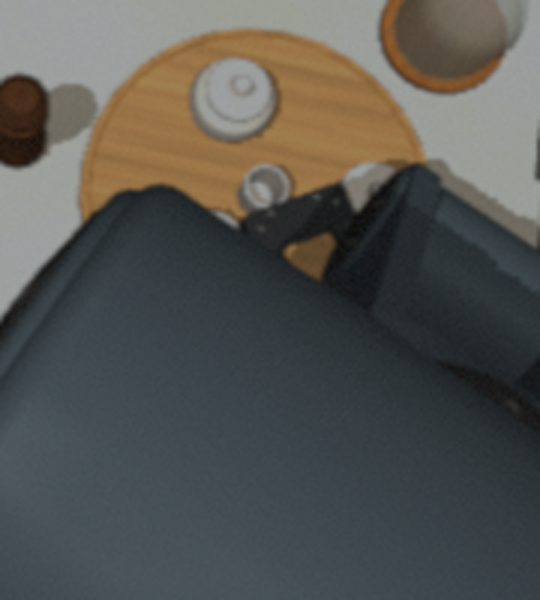

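```bash
python3 - <<'E'
from h import *
print(proj('side',[[.4231,-.1535,.1186]]))
E
```

```text
[[256.2024281  253.64815928]]
```

carry_out --pt "0 0 2 0 0 0 0" --pt "0 0 3.5 0 0 0 0" --pt "0 0 4.8 0 0 0 0" --pt "0 0 4.8 0 0 0 0"

```text
time: 3.0
position: [0.4234, -0.1548, 0.0964]
tool_rot: [-0.695, -0.127, 0.128, 0.696]
ft_force: [-0.5, -0.7, -0.6]
grip_width: 0.0005
```

```bash
python3 - <<'E'
from h import *
s=robot.camera('side')[:,:,::-1];cv2.imwrite('pics/s2.png',cv2.resize(s[150:335,180:400],None,fx=3.2,fy=3.2,interpolation=cv2.INTER_CUBIC))
print(robot.get_obs())
E
```

```text
{'time': 3.05, 'q': array([-5.99213580e-01,  5.28164425e-01,  1.97687095e+00,  5.60266778e-05,
        6.36605704e-01, -9.61715107e-01]), 'joint_velocities': array([-0.00285361, -0.02065085, -0.00920641,  0.00067287,  0.00219865,
       -0.00067982]), 'joint_torque': array([-5.08976926e-02, -3.34154534e+01, -7.58854061e+00,  6.15832047e-03,
        5.65928919e-02,  2.14895763e-04]), 'position': array([ 0.42379864, -0.15501658,  0.09700444]), 'tool_rot': array([-0.69550612, -0.12744351,  0.12745127,  0.69554695]), 'ft_force': array([ 0.37197   ,  0.09230988, -0.27803033]), 'moment': array([-0.0680673 ,  0.0757048 , -0.04684323]), 'grip_width': 0.00023968919595313432}
```

View pics/s2.png

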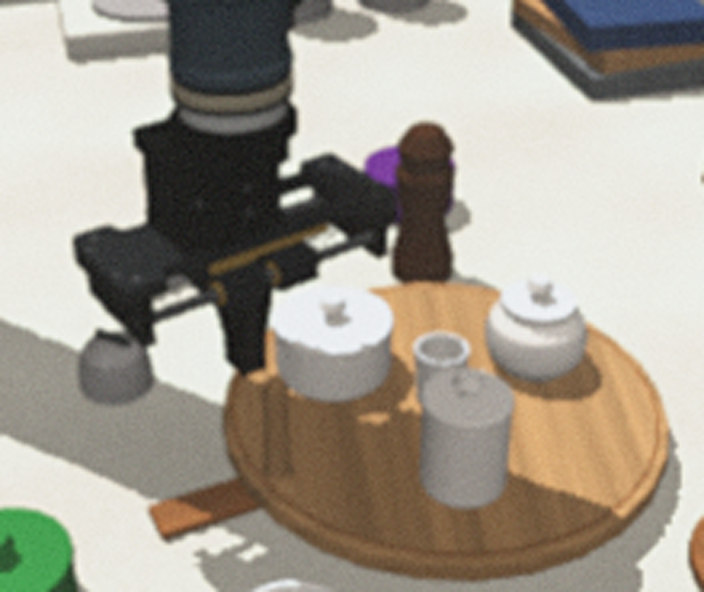

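```bash
python3 - <<'E'
from h import *
print(proj('side',[[.4238,-.155,.072],[.4238,-.155,.097]]))
E
```

```text
[[257.59193487 272.20185208]
 [257.10731003 262.57045949]]
```

```bash
python3 - <<'E'
from h import *
s=robot.camera('side')[:,:,::-1];cv2.imwrite('pics/s3.png',cv2.resize(s[230:310,230:310],None,fx=7,fy=7,interpolation=cv2.INTER_CUBIC))
E
```

```text
(no output)
```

View pics/s3.png

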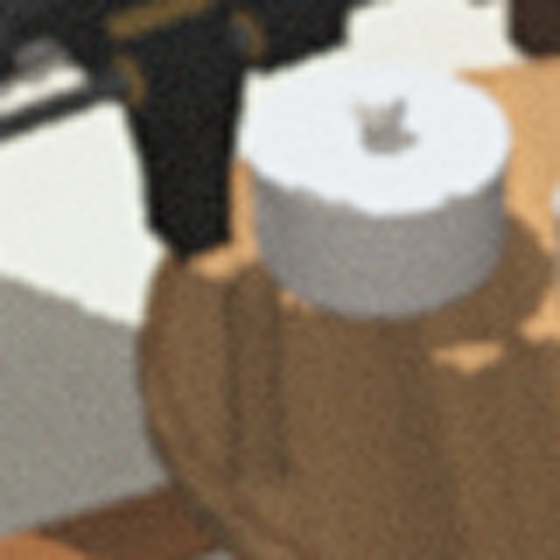

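```bash
python3 - <<'E'
from h import *
s=cv2.imread('pics/side0.png').copy();t=cv2.imread('pics/top0.png')
p=np.array([.22489,.58236,.22476]);x=np.array([.361,.933,0]);z=np.array([-.933,.361,0]);y=np.array([0,0,-1.])
P=[p+sx*.0435*x+sz*.0095*z+.025*y for sx in(-1,1) for sz in(-1,1)]+[p+sx*.0585*x+.025*y for sx in(-1,1)]
print(proj('side',P));print(proj('top',P))
cv2.imwrite('pics/o1.png',cv2.resize(s[60:140,100:200],None,fx=7,fy=7,interpolation=cv2.INTER_CUBIC))
cv2.imwrite('pics/o2.png',cv2.resize(t[330:420,0:80],None,fx=6,fy=6,interpolation=cv2.INTER_CUBIC))
E
```

```text
[[156.98420263 128.17406697]
 [151.67122909 128.06807059]
 [166.71883736 120.98230139]
 [161.67239869 120.89493871]
 [152.50851225 129.44375303]
 [165.78777424 119.77852981]]
[[ 47.70081763 353.41706596]
 [ 43.06613428 362.64651897]
 [  9.46063966 336.56313095]
 [  4.68404475 345.65565459]
 [ 52.0424075  360.96387303]
 [  0.51958146 338.20588734]]
```

View pics/o1.png

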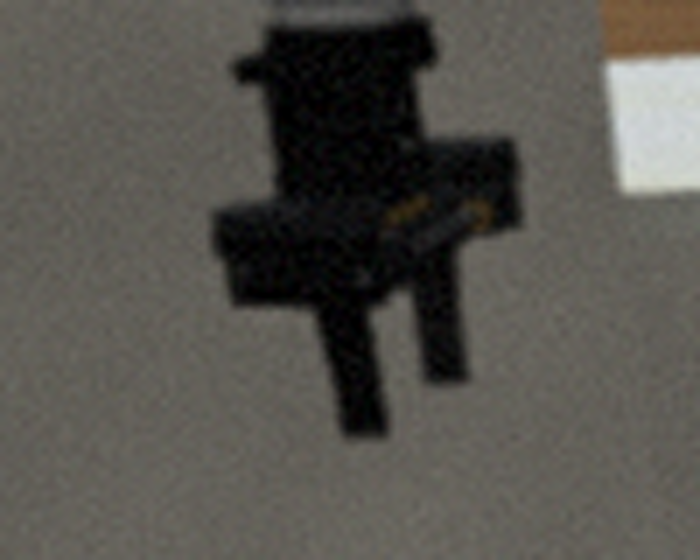

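View pics/o2.png

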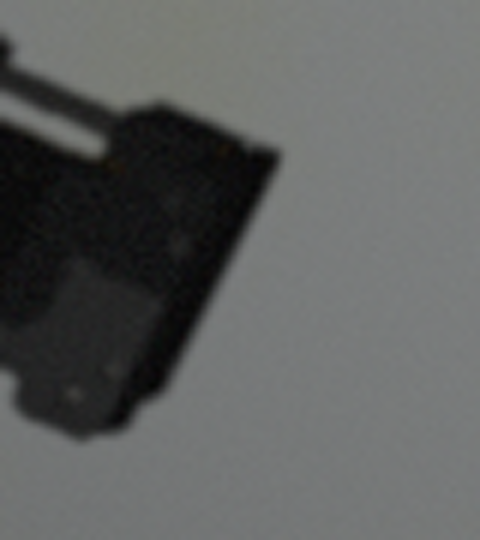

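carry_out --pt "0 0 1 0 0 0 0" --pt "0 0 1.7 0 0 0 0" --pt "0 0 1.7 0 0 0 0"

```text
time: 3.4
position: [0.4231, -0.1549, 0.0791]
tool_rot: [-0.695, -0.127, 0.128, 0.696]
ft_force: [0.5, -0.1, 0.4]
grip_width: 0.0003
```

```bash
cat >> plan.py <<'E'
def fp(phi,dl,z,r=.136):
    f=np.radians(phi);u=np.array([np.cos(f),np.sin(f)]);t=np.array([-u[1],u[0]])
    return (np.r_[C+r*u-dl*t,z],down(f-np.pi))
E
python3 - <<'E'
from plan import *
o=robot.get_obs();R0=R.from_quat(o['tool_rot']);p0=o['position'];print(p0,o['ft_force'])
w=[fp(200.5,d,.080) for d in (.036,.031,.026,.022,.0195,.0175)]+[fp(200.5+1.8*i,.0175,.080) for i in range(1,14)]
w.append(w[-1])
show(rows(w,p0,R0))
E
```

```text
[ 0.42310357 -0.15486132  0.07912145] [ 0.49098917 -0.1478901   0.40704366]
[[0, -0.2, -0.1, -0.5, -0.0, 0.0, -0.0],
[0, -0.2, -0.1, -1.0, -0.0, 0.0, -0.0],
[0, -0.2, -0.1, -1.5, -0.0, 0.0, -0.0],
[0, -0.2, -0.1, -1.9, -0.0, 0.0, -0.0],
[0, -0.2, -0.1, -2.1, -0.0, 0.0, -0.0],
[0, -0.2, -0.1, -2.3, -0.0, 0.0, -0.0],
[0, -0.2, -0.1, -2.8, -0.0, -0.03, -0.0],
[0, -0.3, -0.1, -3.2, -0.0, -0.06, -0.0],
[0, -0.3, -0.1, -3.6, -0.0, -0.09, -0.0],
[0, -0.3, -0.1, -4.1, -0.0, -0.12, -0.0],
[0, -0.3, -0.1, -4.5, -0.0, -0.15, -0.0],
[0, -0.3, -0.1, -4.9, -0.0, -0.18, -0.0],
[0, -0.2, -0.1, -5.3, -0.0, -0.22, -0.0],
[0, -0.2, -0.1, -5.8, -0.0, -0.25, -0.0],
[0, -0.1, -0.1, -6.2, -0.0, -0.28, -0.0],
[0, -0.1, -0.1, -6.6, -0.0, -0.31, -0.0],
[0, 0.0, -0.1, -7.0, -0.0, -0.34, -0.0],
[0, 0.1, -0.1, -7.5, -0.0, -0.37, -0.0],
[0, 0.2, -0.1, -7.9, -0.0, -0.4, -0.0],
[0, 0.2, -0.1, -7.9, -0.0, -0.4, -0.0]]
```

carry_out --pt "0 -0.2 0 -0.5 0 0 0" --pt "0 -0.2 0 -1 0 0 0" --pt "0 -0.2 0 -1.5 0 0 0" --pt "0 -0.2 0 -1.9 0 0 0" --pt "0 -0.2 0 -2.1 0 0 0" --pt "0 -0.2 0 -2.3 0 0 0" --pt "0 -0.2 0 -2.8 0 -0.03 0" --pt "0 -0.3 0 -3.2 0 -0.06 0" --pt "0 -0.3 0 -3.6 0 -0.09 0" --pt "0 -0.3 0 -4.1 0 -0.12 0" --pt "0 -0.3 0 -4.5 0 -0.15 0" --pt "0 -0.3 0 -4.5 0 -0.15 0"

```text
time: 4.6
position: [0.4368, -0.1987, 0.0797]
tool_rot: [0.684, 0.179, -0.179, -0.684]
ft_force: [0.4, 0.1, 0.3]
grip_width: 0.0006
```

```bash
python3 - <<'E'
from plan import *
s=robot.camera('side')[:,:,::-1];cv2.imwrite('pics/s4.png',cv2.resize(s[150:335,180:400],None,fx=3.2,fy=3.2,interpolation=cv2.INTER_CUBIC))
o=robot.get_obs();R0=R.from_quat(o['tool_rot']);p0=o['position'];print(p0,o['ft_force'],o['moment'])
w=[fp(209.5+1.8*i,.0175,.080) for i in range(1,21)]
show(rows(w,p0,R0))
E
```

```text
[ 0.43677167 -0.19852047  0.07976053] [-0.15253042 -0.64449231 -0.6301838 ] [-0.05489576  0.04836398  0.01224939]
[[0, -0.1, -0.0, -0.3, 0.0, -0.03, 0.0],
[0, -0.1, -0.0, -0.8, 0.0, -0.07, 0.0],
[0, -0.1, -0.0, -1.2, 0.0, -0.1, 0.0],
[0, -0.1, -0.0, -1.6, 0.0, -0.13, 0.0],
[0, -0.1, -0.0, -2.1, 0.0, -0.16, 0.0],
[0, -0.1, -0.0, -2.5, 0.0, -0.19, 0.0],
[0, -0.1, -0.0, -2.9, 0.0, -0.22, 0.0],
[0, -0.0, -0.0, -3.4, 0.0, -0.25, -0.0],
[0, 0.1, -0.0, -3.8, 0.0, -0.29, -0.0],
[0, 0.1, -0.0, -4.2, 0.0, -0.32, -0.0],
[0, 0.2, -0.0, -4.6, 0.0, -0.35, -0.0],
[0, 0.3, -0.0, -5.0, 0.0, -0.38, -0.0],
[0, 0.4, -0.0, -5.5, 0.0, -0.41, -0.0],
[0, 0.6, -0.0, -5.9, 0.0, -0.44, -0.0],
[0, 0.7, -0.0, -6.3, 0.0, -0.47, -0.0],
[0, 0.9, -0.0, -6.7, 0.0, -0.51, -0.0],
[0, 1.0, -0.0, -7.1, 0.0, -0.54, -0.0],
[0, 1.2, -0.0, -7.5, 0.0, -0.57, -0.0],
[0, 1.4, -0.0, -7.9, 0.0, -0.6, -0.0],
[0, 1.6, -0.0, -8.2, 0.0, -0.63, -0.0]]
```

View pics/s4.png

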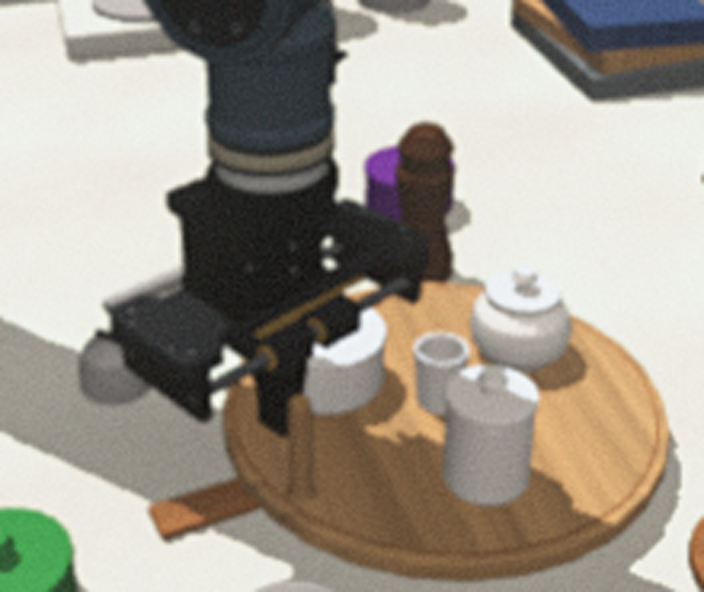

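carry_out --pt "0 -0.1 0 -0.3 0 -0.03 0" --pt "0 -0.1 0 -0.8 0 -0.07 0" --pt "0 -0.1 0 -1.2 0 -0.1 0" --pt "0 -0.1 0 -1.6 0 -0.13 0" --pt "0 -0.1 0 -2.1 0 -0.16 0" --pt "0 -0.1 0 -2.5 0 -0.19 0" --pt "0 -0.1 0 -2.9 0 -0.22 0" --pt "0 0 0 -3.4 0 -0.25 0" --pt "0 0.1 0 -3.8 0 -0.29 0" --pt "0 0.1 0 -4.2 0 -0.32 0" --pt "0 0.2 0 -4.6 0 -0.35 0" --pt "0 0.3 0 -5 0 -0.38 0" --pt "0 0.4 0 -5.5 0 -0.41 0" --pt "0 0.6 0 -5.9 0 -0.44 0" --pt "0 0.7 0 -6.3 0 -0.47 0" --pt "0 0.9 0 -6.6 0 -0.5 0" --pt "0 1 0 -6.9 0 -0.53 0" --pt "0 1.1 0 -7.1 0 -0.55 0" --pt "0 1.1 0 -7.1 0 -0.55 0"

```text
time: 6.55
position: [0.4815, -0.2552, 0.0797]
tool_rot: [0.61, 0.358, -0.358, -0.609]
ft_force: [-0.0, -0.7, -0.2]
grip_width: 0.0006
```

```bash
python3 - <<'E'
from plan import *
for n in('side','top'):
    s=robot.camera(n)[:,:,::-1];cv2.imwrite(f'pics/{n}5.png',s)
    s=s[150:335,180:400] if n=='side' else s[130:315,270:490]
    cv2.imwrite(f'pics/{n}5z.png',cv2.resize(s,None,fx=3.2,fy=3.2,interpolation=cv2.INTER_CUBIC))
o=robot.get_obs();p=o['position'];print(p,o['ft_force'],R.from_quat(o['tool_rot']).as_matrix()[:,0])
E
```

```text
[ 0.48147721 -0.25504486  0.07983089] [ 0.16258466 -0.43685268  0.58268196] [ 4.87371406e-01  8.73194764e-01 -1.27163200e-04]
```

View pics/side5z.png

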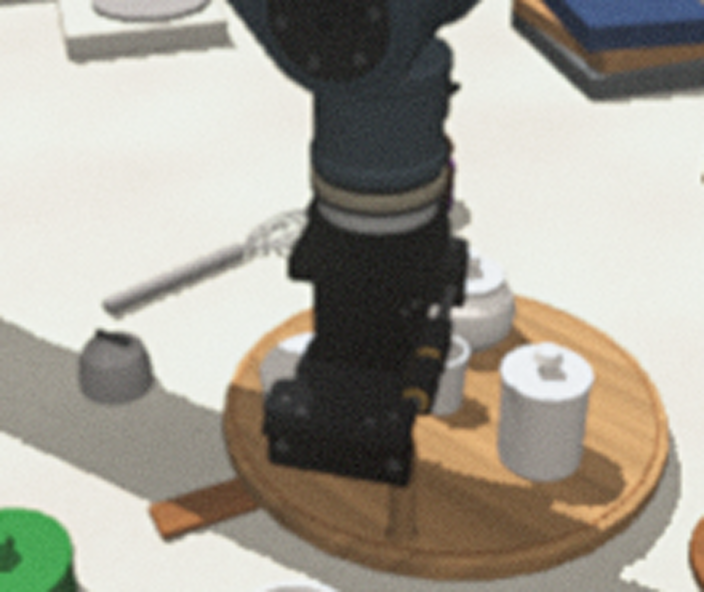

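View pics/top5z.png

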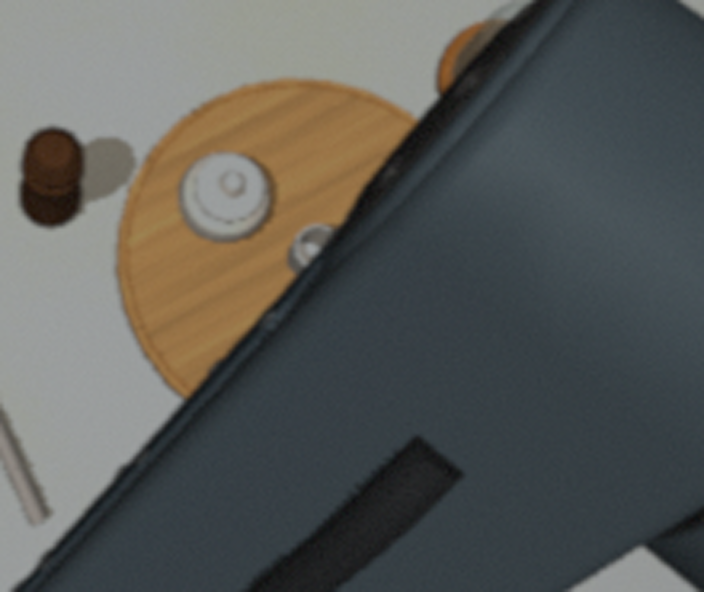

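```bash
python3 - <<'E'
from plan import *
def rd(fn,roi):
    t=cv2.imread(fn);hsv=cv2.cvtColor(t,cv2.COLOR_BGR2HSV)
    w=((hsv[...,1]<45)&(hsv[...,2]>95)).astype(np.uint8)*255
    k=np.zeros_like(w);k[roi[1]:roi[3],roi[0]:roi[2]]=1;w*=k
    c=max(cv2.findContours(w,0,1)[0],key=cv2.contourArea);e=cv2.fitEllipse(c)
    q=onz('top',[e[0]],.075)[0,:2]-C;print(fn,e,np.hypot(*q),np.degrees(np.arctan2(q[1],q[0])))
rd('pics/top0.png',(340,158,380,195));rd('pics/top5.png',(322,172,362,210))
p=np.array([.4815,-.2552]);phi0=np.arctan2(.8732,.4874)+np.pi
u=np.array([np.cos(phi0),np.sin(phi0)]);t=np.array([-u[1],u[0]]);d=p-C;print('face phi',np.degrees(phi0),'r',d@u,'dl',-d@t,np.degrees(np.arctan2(d[1]+.0175*t[1],d[0]+.0175*t[0]))%360)
E
```

```text
pics/top0.png ((357.23974609375, 177.0607147216797), (25.227083206176758, 26.2840576171875), 89.34855651855469) 0.08041673845779584 19.930822963982006
pics/top5.png ((339.7133483886719, 190.89312744140625), (26.27292823791504, 26.90138816833496), 73.00730895996094) 0.08192106415963861 62.021329613169605
face phi 240.83075774915562 r 0.135132940063733 dl 0.01825208233960008 240.51188139687355
```

```bash
python3 - <<'E'
from plan import *
o=robot.get_obs();R0=R.from_quat(o['tool_rot']);p0=o['position']
show(rows([fp(240.7+1.2*i,.0178,.080,.135) for i in range(1,10)],p0,R0))
E
```

```text
[[0, -0.0, -0.0, -0.3, 0.0, -0.02, -0.0],
[0, -0.1, -0.0, -0.6, 0.0, -0.04, -0.0],
[0, -0.1, -0.0, -0.9, 0.0, -0.06, -0.0],
[0, -0.1, -0.0, -1.2, 0.0, -0.08, -0.0],
[0, -0.1, -0.0, -1.4, 0.0, -0.1, -0.0],
[0, -0.1, -0.0, -1.7, 0.0, -0.12, -0.0],
[0, -0.1, -0.0, -2.0, 0.0, -0.14, -0.0],
[0, -0.1, -0.0, -2.3, 0.0, -0.17, -0.0],
[0, -0.1, -0.0, -2.6, 0.0, -0.19, -0.0]]
```

carry_out --pt "0 0 0 -0.3 0 -0.02 0" --pt "0 -0.1 0 -0.6 0 -0.04 0" --pt "0 -0.1 0 -0.9 0 -0.06 0" --pt "0 -0.1 0 -1.2 0 -0.08 0" --pt "0 -0.1 0 -1.4 0 -0.1 0" --pt "0 -0.1 0 -1.7 0 -0.12 0" --pt "0 -0.1 0 -2 0 -0.14 0" --pt "0 -0.1 0 -2.3 0 -0.17 0" --pt "0 -0.1 0 -2.5 0 -0.19 0" --pt "0 -0.1 0 -2.5 0 -0.19 0"

```text
time: 7.65
position: [0.5032, -0.2682, 0.0798]
tool_rot: [0.573, 0.415, -0.414, -0.572]
ft_force: [-0.5, -1.1, 0.8]
grip_width: 0.0007
```

```bash
python3 - <<'E'
from plan import *
s=robot.camera('top')[:,:,::-1];cv2.imwrite('pics/top6.png',s)
t=s;hsv=cv2.cvtColor(np.ascontiguousarray(t),cv2.COLOR_BGR2HSV)
w=((hsv[...,1]<45)&(hsv[...,2]>95)).astype(np.uint8)*255
k=np.zeros_like(w);k[178:218,316:358]=1;w*=k
c=max(cv2.findContours(w,0,1)[0],key=cv2.contourArea);e=cv2.fitEllipse(c)
q=onz('top',[e[0]],.075)[0,:2]-C;print(e,np.hypot(*q),np.degrees(np.arctan2(q[1],q[0])))
cv2.imwrite('pics/top6z.png',cv2.resize(s[130:315,270:490],None,fx=3.2,fy=3.2))
E
```

```text
((337.1365661621094, 196.07704162597656), (26.240711212158203, 26.742816925048828), 70.99578094482422) 0.08279127147408401 72.54554551058818
```

View pics/top6z.png

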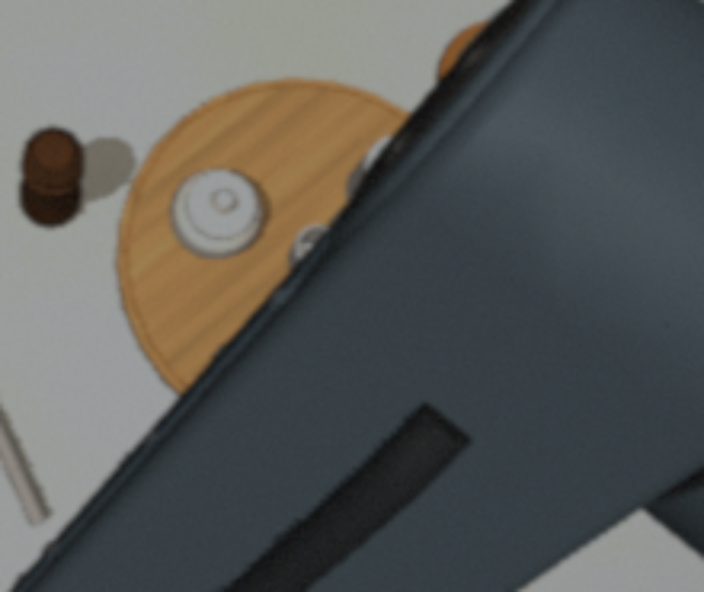

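carry_out --pt "0 -0.1 0 0.4 0 0 0" --pt "0 -0.1 0 0.9 0 0 0" --pt "0 -0.1 0 1.5 0 0 0" --pt "0 -0.1 0 1.5 0 0 0" --pt "0 -0.1 -2 1.5 0 0 0" --pt "0 -0.1 -5 1.5 0 0 0" --pt "0 -0.1 -8.5 1.5 0 0 0" --pt "0 -0.1 -12 1.5 0 0 0" --pt "0 -0.1 -12 1.5 0 0 0"

```text
time: 8.6
position: [0.4905, -0.2662, 0.2047]
tool_rot: [0.577, 0.415, -0.413, -0.569]
ft_force: [0.0, -0.3, 1.3]
grip_width: 0.0004
```

```bash
python3 - <<'E'
from plan import *
o=robot.get_obs();R0=R.from_quat(o['tool_rot']);p0=o['position'];print(p0,o['ft_force'],o['q'])
a0=np.arctan2(p0[1],p0[0]);r0=np.hypot(*p0[:2]);M=R0.as_matrix();y0=np.arctan2(M[1,0],M[0,0])
w=[]
for i in range(1,16):
    s=i/15;a=a0+(.75-a0)*s;r=r0+(.5-r0)*s
    w.append(([r*np.cos(a),r*np.sin(a),.20],down(y0)))
w+=[w[-1]]*2
show(rows(w,p0,R0))
E
```

```text
[ 0.49052851 -0.26617111  0.2047204 ] [ 0.02485841 -0.30004483  1.32374744] [-6.97457849e-01  4.59722796e-01  1.63298722e+00  1.46845447e-04
  1.03773522e+00 -1.94965429e+00]
[[0, 4.6, 0.5, -0.2, 0.01, 0.0, -0.0],
[0, 9.2, 0.4, -0.1, 0.01, 0.0, -0.0],
[0, 13.8, 0.4, 0.4, 0.01, 0.0, -0.0],
[0, 18.2, 0.4, 1.3, 0.01, 0.0, -0.0],
[0, 22.6, 0.4, 2.6, 0.01, 0.0, -0.0],
[0, 26.8, 0.3, 4.2, 0.01, 0.0, -0.0],
[0, 30.8, 0.3, 6.1, 0.01, 0.0, -0.0],
[0, 34.6, 0.2, 8.3, 0.01, 0.0, -0.0],
[0, 38.1, 0.2, 10.9, 0.01, 0.0, -0.0],
[0, 41.5, 0.2, 13.7, 0.01, 0.0, -0.0],
[0, 44.5, 0.1, 16.7, 0.01, 0.0, -0.0],
[0, 47.3, 0.1, 20.0, 0.01, 0.0, -0.0],
[0, 49.8, 0.0, 23.5, 0.01, 0.0, -0.0],
[0, 51.9, -0.0, 27.1, 0.01, 0.0, -0.0],
[0, 53.7, -0.1, 30.9, 0.01, 0.0, -0.0],
[0, 53.7, -0.1, 30.9, 0.01, 0.0, -0.0],
[0, 53.7, -0.1, 30.9, 0.01, 0.0, -0.0]]
```

carry_out --pt "0 4.4 0 -0.2 0 0 0" --pt "0 9 0 -0.1 0 0 0" --pt "0 13.6 0 0.4 0 0 0" --pt "0 18 0 1.3 0 0 0" --pt "0 22.4 0 2.6 0 0 0" --pt "0 26.6 0 4.2 0 0 0" --pt "0 30.6 0 6.1 0 0 0" --pt "0 34.4 0 8.3 0 0 0" --pt "0 38 0 10.9 0 0 0" --pt "0 41.4 0 13.7 0 0 0" --pt "0 44.5 0 16.7 0 0 0" --pt "0 47.3 0 20 0 0 0" --pt "0 49.8 0 23.5 0 0 0" --pt "0 51.9 0 27.1 0 0 0" --pt "0 53.7 0 30.9 0 0 0" --pt "0 53.7 0 30.9 0 0 0"

```text
time: 10.2
position: [0.3578, 0.3447, 0.1988]
tool_rot: [-0.571, -0.415, 0.417, 0.573]
ft_force: [0.6, -0.5, -0.2]
grip_width: 0.0007
```

```bash
python3 - <<'E'
from h import *
for n in('side','top'):
    s=robot.camera(n)[:,:,::-1];cv2.imwrite(f'pics/{n}7.png',s)
    s=s[220:335,220:400] if n=='side' else s[145:305,295:460]
    cv2.imwrite(f'pics/{n}7z.png',cv2.resize(s,None,fx=4.4 if n=='side' else 3.7,fy=4.4 if n=='side' else 3.7,interpolation=cv2.INTER_CUBIC))
E
python3 m.py pics/top7.png
```

```text
hue tongue/platter [ 15 162  74] [ 50   6 131]
platter c,r [ 0.56318172 -0.14613146  0.15227337]
tongue px 201 mean [ 0.37626857 -0.18404846] rmax 0.21351474906976364
tongue ang(deg) -168.53264877782465
line [ 0.9807874   0.19507967  0.37626857 -0.18404846] -168.75063
913.5 ((376.17626953125, 239.62112426757812), (33.776268005371094, 34.520206451416016), 103.00524139404297)
[ 0.47876078 -0.16093942  0.08      ] 0.08570980961042833 -170.05116942966512
151.0 ((369.067138671875, 207.27816772460938), (13.455907821655273, 14.430156707763672), 88.97879791259766)
[ 0.55964716 -0.14558751  0.08      ] 0.003576165336623333 171.2512385387187
552.0 ((337.09124755859375, 196.07888793945312), (26.273393630981445, 26.807476043701172), 72.5035171508789)
[ 0.58683702 -0.06625121  0.08      ] 0.08330922955797693 73.50415760991164
388.5 ((394.88946533203125, 182.93421936035156), (21.61112403869629, 23.047534942626953), 105.27259826660156)
[ 0.62378729 -0.21227774  0.08      ] 0.0897126865234541 -47.50298424184028
```

View pics/top7z.png

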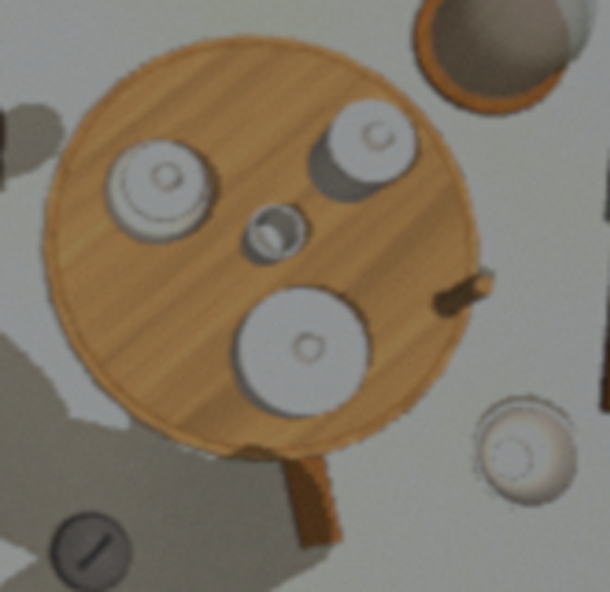

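View pics/side7z.png

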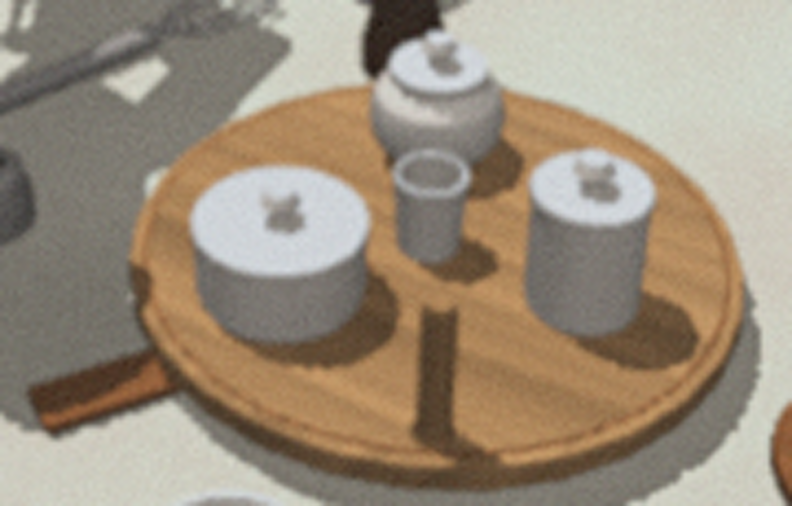

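```bash
python3 - <<'E'
from plan import *
kt=[295+309/3.7-.4,145+347/3.7-.4]; ks=[220+281/4.4-.4,220+200/4.4-.4]
print('knob',two(kt,ks), onz('top',[kt],.091),onz('side',[ks],.091))
o=robot.get_obs();R0=R.from_quat(o['tool_rot']);p0=o['position'];M=R0.as_matrix();print(p0,M.round(3),o['q'])
s=cv2.imread('pics/side7.png');
cv2.imwrite('pics/g7.png',cv2.resize(s[60:240,90:280],None,fx=3.2,fy=3.2))
print(proj('side',[p0,p0-[0,0,.025]]))
E
```

```text
knob (array([ 0.47937492, -0.16378167,  0.08689246]), np.float64(0.0030233638146478976)) [[ 0.48028621 -0.16296797  0.091     ]] [[ 0.47647389 -0.16928653  0.091     ]]
[0.36174789 0.34297826 0.1992092 ] [[ 0.311 -0.001 -0.95 ]
 [ 0.95  -0.001  0.311]
 [-0.001 -1.     0.   ]] [ 5.34468154e-01  3.96543722e-01  1.77332488e+00 -4.88408162e-04
  9.72549860e-01 -7.19938652e-01]
[[204.0157483  142.44511846]
 [204.88300578 150.33468623]]
```

View pics/g7.png

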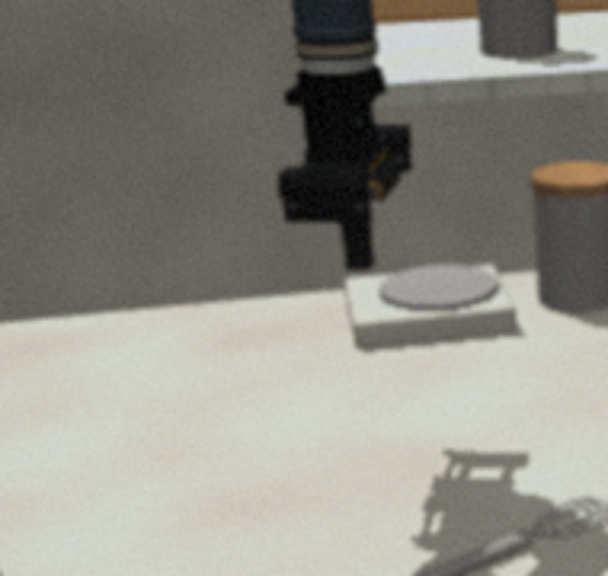

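```bash
python3 - <<'E'
from plan import *
print('base',proj('side',[[0,0,0],[.1,0,0],[0,-.1,0],[-.1,0,0]]),proj('top',[[0.1,0,0.0]]))
s=cv2.imread('pics/side0.png');cv2.imwrite('pics/b.png',cv2.resize(s[130:310,0:130],None,fx=3.2,fy=3.2))
p=np.array([.22489,.58236,.22476]);x=np.array([.361,.933,0]);z=np.array([-.933,.361,0])
for h in(.045,.075,.1):print(h,proj('top',[p-.095*x+a*z+[0,0,h] for a in(-.0375,.0375)]).round(1).tolist())
t=cv2.imread('pics/top7.png');cv2.imwrite('pics/tg7.png',cv2.resize(t[200:420,0:250],None,fx=3,fy=3))
for h in(-.025,0,.045,.1):print(h,proj('top',[[.36175,.34298,.1992+h]]))
E
```

```text
base [[ 68.87847114 284.90994789]
 [113.30046164 278.29941249]
 [ 58.55527732 314.36849486]
 [ 23.00485151 291.70585422]] [[307.38369415 395.53490864]]
0.045 [[58.1, 355.2], [38.0, 395.6]]
0.075 [[48.8, 357.7], [27.6, 400.0]]
0.1 [[40.4, 360.1], [18.2, 404.0]]
-0.025 [[154.66295625 283.11542957]]
0 [[150.98250943 282.760527  ]]
0.045 [[143.77073223 282.06537221]]
0.1 [[133.75701629 281.10072889]]
```

View pics/b.png

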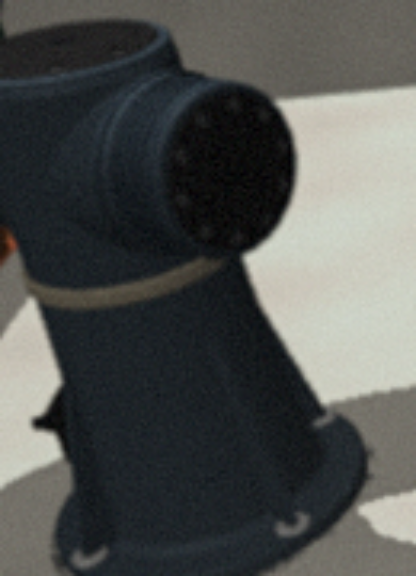

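View pics/tg7.png

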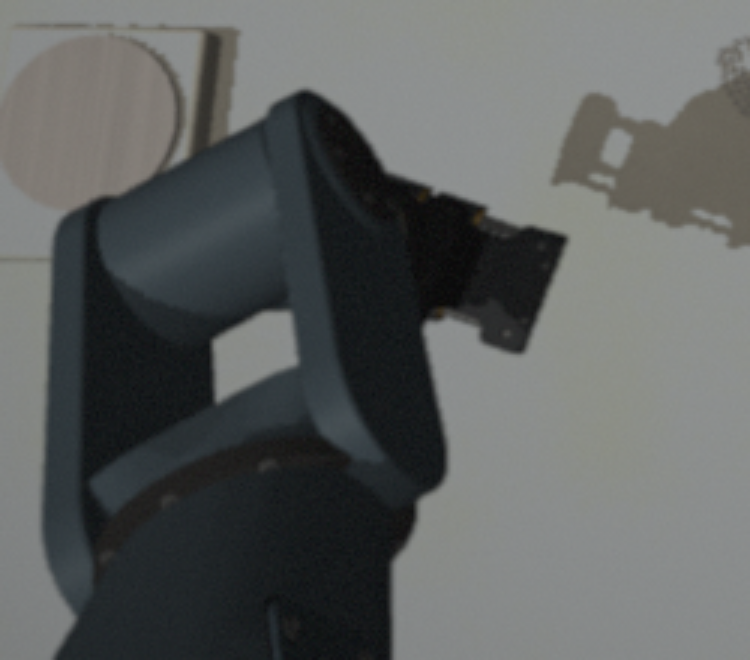

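```bash
python3 - <<'E'
from plan import *
o=robot.get_obs();R0=R.from_quat(o['tool_rot']);p0=o['position'];M=R0.as_matrix();y0=np.arctan2(M[1,0],M[0,0])
a0=np.arctan2(p0[1],p0[0]);r0=np.hypot(*p0[:2]);K=np.array([.4795,-.163]);a1=np.arctan2(K[1],K[0])
w=[]
for i in range(1,15):
    s=i/14;a=a0+(a1-a0)*s;r=r0+(np.hypot(*K)-r0)*s
    w.append(([r*np.cos(a),r*np.sin(a),.20],down(y0+(np.radians(20)-y0)*s)))
w+=[w[-1]]*2
show(rows(w,p0,R0))
E
```

```text
[[0, -1.9, -0.1, -3.4, -0.0, 0.06, -0.0],
[0, -4.1, -0.1, -6.6, -0.0, 0.13, -0.0],
[0, -6.5, -0.1, -9.6, -0.0, 0.19, -0.0],
[0, -9.2, -0.1, -12.4, -0.0, 0.26, -0.0],
[0, -12.1, -0.1, -15.0, -0.0, 0.32, -0.0],
[0, -15.1, -0.1, -17.4, -0.0, 0.39, -0.0],
[0, -18.4, -0.1, -19.6, -0.0, 0.45, -0.0],
[0, -21.8, -0.1, -21.5, -0.0, 0.52, -0.0],
[0, -25.3, -0.1, -23.1, 0.0, 0.58, -0.0],
[0, -29.0, -0.1, -24.5, 0.0, 0.65, -0.0],
[0, -32.8, -0.1, -25.5, 0.0, 0.71, -0.0],
[0, -36.6, -0.1, -26.3, 0.0, 0.78, -0.0],
[0, -40.5, -0.0, -26.8, 0.0, 0.84, -0.0],
[0, -44.4, -0.0, -26.9, 0.0, 0.91, -0.0],
[0, -44.4, -0.0, -26.9, 0.0, 0.91, -0.0],
[0, -44.4, -0.0, -26.9, 0.0, 0.91, -0.0]]
```

carry_out --pt "0 -1.9 0 -3.4 0 0.06 0" --pt "0 -4.1 0 -6.6 0 0.13 0" --pt "0 -6.5 0 -9.6 0 0.19 0" --pt "0 -9.2 0 -12.4 0 0.26 0" --pt "0 -12.1 0 -15 0 0.32 0" --pt "0 -15.1 0 -17.4 0 0.39 0" --pt "0 -18.4 0 -19.6 0 0.45 0" --pt "0 -21.8 0 -21.5 0 0.52 0" --pt "0 -25.3 0 -23.1 0 0.58 0" --pt "0 -29 0 -24.5 0 0.65 0" --pt "0 -32.8 0 -25.5 0 0.71 0" --pt "0 -36.6 0 -26.3 0 0.78 0" --pt "0 -40.5 0 -26.8 0 0.84 0" --pt "0 -44.4 0 -26.9 0 0.91 0" --pt "0 -44.4 0 -26.9 0 0.91 0" --pt "0 -44.4 0 -26.9 0 0.91 0"

```text
time: 11.9
position: [0.4783, -0.1653, 0.1994]
tool_rot: [-0.697, -0.119, 0.119, 0.697]
ft_force: [-0.2, 0.5, 1.0]
grip_width: 0.0002
```

```bash
python3 - <<'E'
from plan import *
s=robot.camera('side')[:,:,::-1];cv2.imwrite('pics/side8.png',s)
cv2.imwrite('pics/side8z.png',cv2.resize(s[190:310,210:350],None,fx=5,fy=5,interpolation=cv2.INTER_CUBIC))
o=robot.get_obs();p=o['position'];print(p,R.from_quat(o['tool_rot']).as_matrix().round(3));print(proj('side',[p,p-[0,0,.025],[.4795,-.163,.091]]))
E
```

```text
[ 0.47847797 -0.16412747  0.19944247] [[ 0.943 -0.    -0.333]
 [ 0.333  0.001  0.943]
 [-0.    -1.     0.001]]
[[283.38676729 218.4278225 ]
 [283.48275136 229.36250869]
 [284.11907413 263.07772376]]
```

View pics/side8z.png

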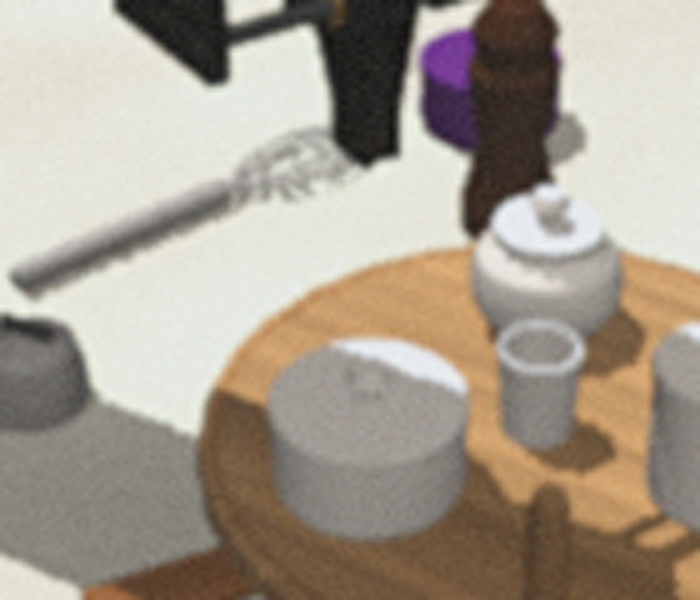

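carry_out --pt "0 0.1 2 0 0 0 0" --pt "0 0.1 4 0 0 0 0" --pt "0 0.1 5.5 0 0 0 0" --pt "0 0.1 6.5 0 0 0 0" --pt "0 0.1 7.1 0 0 0 0" --pt "0 0.1 7.1 0 0 0 0" --pt "0 0.1 7.1 0 0 0 0"

```text
time: 12.65
position: [0.4804, -0.1629, 0.1291]
tool_rot: [0.697, 0.121, -0.12, -0.697]
ft_force: [-0.2, 1.0, 0.1]
grip_width: 0.0003
```

```bash
python3 - <<'E'
from plan import *
s=robot.camera('side')[:,:,::-1];cv2.imwrite('pics/side9.png',s)
cv2.imwrite('pics/side9z.png',cv2.resize(s[220:310,230:340],None,fx=7,fy=7,interpolation=cv2.INTER_CUBIC)[:600])
o=robot.get_obs();p=o['position'];print(p);print(proj('side',[p,p-[0,0,.025],[.4795,-.163,.091]]))
s=robot.camera('top')[:,:,::-1];cv2.imwrite('pics/top9.png',s)
E
```

```text
[ 0.48042725 -0.16299731  0.12930857]
[[284.43471573 247.80674142]
 [284.50958904 257.80894747]
 [284.11907413 263.07772376]]
```

View pics/side9z.png

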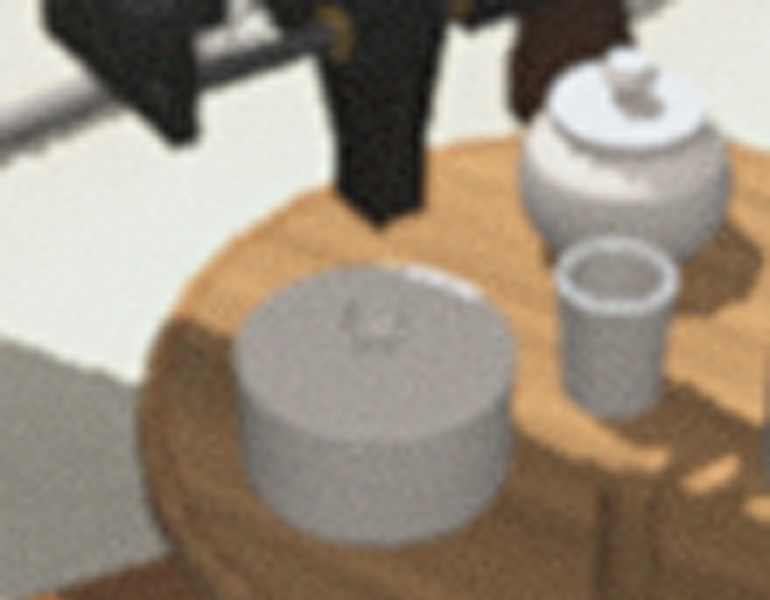

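View pics/top9.png

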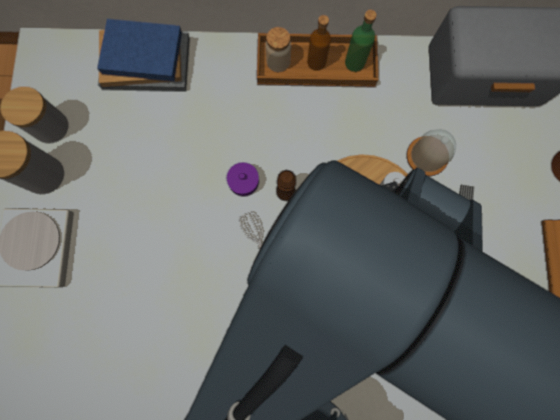

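carry_out --pt "0 -0.1 0.2 0 0 0 0" --pt "0 -0.1 0.2 0 0 0 0" --pt "0 -0.1 0.2 0 0 0 0" --pt "0 -0.1 0.2 0 0 0 0" --pt "0 -0.1 0.2 0 0 0 0" --pt "0 -0.1 0.2 0 0 0 0" --pt "0 -0.1 0.2 0 0 0 0" --pt "0 -0.1 0.2 0 0 0 0" --pt "0 -0.1 0.2 0 0 0 0" --pt "0 -0.1 0.2 0 0 0 0" --pt "0 -0.1 0.2 0 0 0 0" --pt "0 -0.1 0.2 0 0 0 0" --pt "0 -0.1 0.2 0 0 0 0" --pt "0 -0.1 0.2 0 0 0 0" --pt "0 -0.1 0.2 0 0 0 0" --pt "0 -0.1 0.2 0 0 0 0" --pt "0 -0.1 0.2 0 0 0 0" --pt "0 -0.1 0.2 0 0 0 0" --pt "0 -0.1 0.2 0 0 0 0" --pt "0 -0.1 0.2 0 0 0 0"

```text
time: 14.75
position: [0.479, -0.1632, 0.1268]
tool_rot: [0.697, 0.12, -0.12, -0.697]
ft_force: [-0.6, -0.0, 0.6]
grip_width: 0.0006
```

carry_out --pt "0 0 0 0 0 0 0" --pt "0 0 0 0 0 0 0" --pt "0 0 0 0 0 0 0" --pt "0 0 0 0 0 0 0" --pt "0 0 0 0 0 0 0" --pt "0 0 0 0 0 0 0" --pt "0 0 0 0 0 0 0" --pt "0 0 0 0 0 0 0" --pt "0 0 0 0 0 0 0" --pt "0 0 0 0 0 0 0" --pt "0 0 0 0 0 0 0" --pt "0 0 0 0 0 0 0"

```text
time: 15.95
position: [0.479, -0.1632, 0.1267]
tool_rot: [-0.697, -0.12, 0.12, 0.697]
ft_force: [-0.5, -0.2, -0.6]
grip_width: 0.0006
```

```bash
python3 - <<'E'
from plan import *
s=robot.camera('side')[:,:,::-1];cv2.imwrite('pics/side10.png',s)
cv2.imwrite('pics/side10z.png',cv2.resize(s[220:305,230:340],None,fx=7,fy=7,interpolation=cv2.INTER_CUBIC))
o=robot.get_obs();print(o['time'],o['position'],o['ft_force'])
E
```

```text
16.0 [ 0.47896616 -0.16321381  0.12673974] [-0.95931601  0.33099245 -0.55938459]
```

View pics/side10z.png

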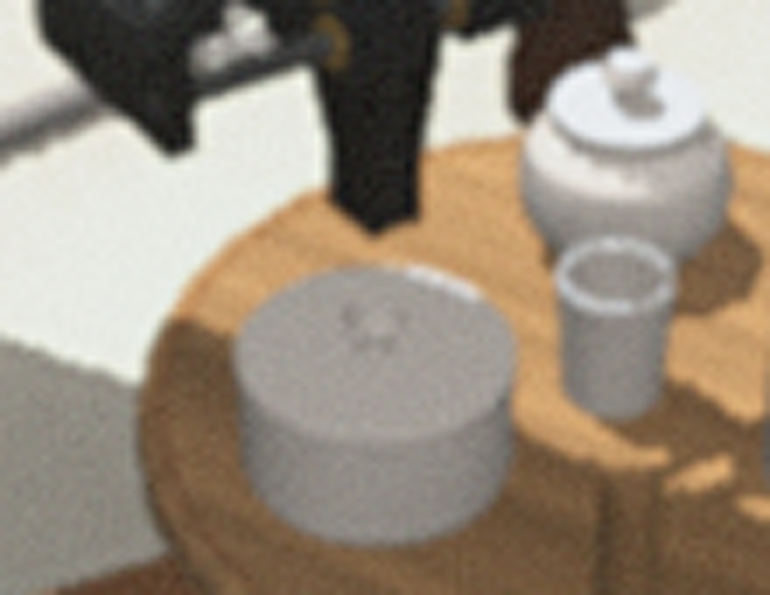

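```bash
python3 -c "
from rig import robot
print(robot.hand_in())"
```

```text
the job is handed in; nothing more can be done
None
```

I pushed the finger post with the closed fingertips about 53° so the squat jar came to the tongue, then took the fingers off the post. I then held the fingertips over the knob of its lid for more than 3 s and handed the job in at 16 s, still hovering.

**Checks that agreed:**
- **Jar position:** with the arm out of the way, the top camera put the squat jar at -170.0° and the tongue at -168.5°. That is about 2 mm off the tongue line, against the 13 mm allowed.
- **Pointing in the horizontal:** the side picture shows the fingertip and the knob in the same column. The TCP reading was (0.479, -0.163), against the knob measured at about (0.479, -0.163).
- **Force:** every force reading was within sensor noise, about 1 N. I saw no jar touched and no bystander moved in the pictures.

**Checks that disagreed:**
- **Fingertip height:** in the pictures the fingertips appear about at the reported TCP height, not 25 mm below it as the text says. I could not settle which is right. I chose a height that fits the 1 to 4 cm band either way: about 11 mm over the knob by the text, and about 34 to 36 mm by the pictures. Both sit close to the edges of the band.
- **Knob height:** the two camera views gave 87 to 89 mm, against the stated 91 mm, and their rays missed each other by 2 to 3 mm. I used the stated 91 mm.

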